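# Centre the bud vase on its stand

### The job

The little narrow-footed bud vase has been left near the edge of its small turned wooden stand on the rack. With slow, light taps of the fingertips low on its side, nudge it until it stands in the middle of the stand, upright and still. It is wobbly: do not pinch, lift or tip it or push it hard, do not shift the stand, and leave the cup, the coconut bowl, the timer and the massage roller where they are.

Things in the scene. Friction and masses are not known exactly. Their poses are not given: they have to be found in the camera images.
- vase: Off-white pear-shaped ceramic bud vase, round, 78 mm high, loose on the stand, about 120 g. Origin: centre of its foot's underside, z up. Foot 26 mm across; widest, 42 mm, 26 mm above the foot; neck 18 mm across at 63 mm; lip 23 mm at the top. Light pushes of a few cm/s at or below the widest part slide it, and it stops when they stop; pushed at the neck or struck fast it rocks or topples.
- stand_top (a point): Centre of the flat, level top of the turned pale wooden stand: a round disc 80 mm across and 9 mm thick at its rim, on a narrower waist and a 76 mm foot. The top lies 40 mm above the rack's upper tier. The stand is loose, about 160 g. The vase starts 16 to 26 mm off this centre, in any direction.
- bowl: Small dark coconut shell bowl, 90 mm across and 48 mm high, standing loose on the upper tier (bystander). Origin: centre of its underside.
- cup: White ceramic cup without handle, 76 mm across and 85 mm high, standing loose on the upper tier beside the stand (bystander). Origin: centre of its underside.
- timer: Round steel timer, 72 mm across and 57 mm high with its turning knob on top, loose on the upper tier (bystander). Origin: centre of its underside.
- roller_mid (a point): Middle of the green plastic peanut-shaped massage roller, 130 mm long and 64 mm thick, lying loose on the upper tier (bystander); x runs along its length.
- rack: Acacia rack with two tiers, fixed. Origin: on the table under its middle; x across its depth, y along its length. Upper tier 250 mm deep, 800 mm long, its top 150 mm above the table and open above; cork yoga blocks lie on the lower tier beneath it. The bowl, cup, timer and roller stand in any order along the upper tier, at least 160 mm (centres) from the stand's centre.

How it is judged:
At the end, for the whole second after the job is handed in: The centre of the vase's foot is within 5 mm of the centre of the stand's top, standing on it (within 4 mm in height), upright within 0.06 rad and at rest; the stand is within 10 mm of where it was, the bowl, cup, timer and roller within 15 mm, and the bowl, cup and timer upright (horizontal distance between vase and stand_top below 0.005 m and z of vase in the frame of stand_top between -0.004 and 0.004 m and angle between vase's own z axis and vertical below 0.06 rad and linear speed of vase below 0.01 m/s and angular speed of vase below 0.15 rad/s and distance of stand_top from where it was at the start of the episode below 0.01 m and distance of each of bowl, cup, timer, roller_mid from where it was at the start of the episode below 0.015 m and angle between each of cup, timer, bowl's own z axis and vertical below 0.1 rad); the robot touches nothing.
It fails at once if the vase is lifted off the stand or falls from it (foot more than 10 mm above or below the stand's top) (z of vase in the frame of stand_top above 0.01 m or z of vase in the frame of stand_top below -0.01 m).
It fails at once if the vase is tipped by more than 0.3 rad (angle between vase's own z axis and vertical above 0.3 rad).
It fails at once if the robot presses or pinches the vase with more than 5 N (contact force between any of the arm, the fingers and vase above 5 N).
It fails at once if the stand is shifted by more than 10 mm (distance of stand_top from where it was at the start of the episode above 0.01 m).
It fails at once if the bowl, cup, timer or roller is shifted by more than 15 mm (distance of any of bowl, cup, timer, roller_mid from where it was at the start of the episode above 0.015 m).
It also fails if it takes over 56 s, if anything falls off the work surface, if the arm or the gripper's body presses on something with over 40 N, if the wrist force passes 120 N, or if a joint passes its speed limit or range.

### The arm

A 6-joint arm with a two-finger parallel gripper is mounted at the origin on the work surface. World frame = base frame: x ahead of the robot, y to its left, z up, the work surface at z = 0. Lengths are in m, angles in rad, forces in N, time in s.
With the tool pointing down it reaches from about 0.3 to 0.875 m from the base axis. Payload 6.4 kg.
Tool frame: the origin (TCP) lies at the very end of the fingers, on their centre line; the grasp point (between the pads) lies ctrl.pinch_z behind it (ctrl.pinch_z is the distance from the TCP to the grasp point, in m); y points along the fingers, z is the direction in which the jaws open and shut, and the axes are right-handed (so a half turn about y gives the same grasp; the last joint's range is limited). The gripper opens to 85 mm and grips with 20 to 120 N. Pads are 22 mm wide; open, the fingers measure 114 mm over their backs; the gripper's body (76 mm by 85 mm) begins 54 mm behind the grasp point. The pads swing forward as they close: fully open they stand 13 mm farther back than shut.
Start: joints at [-1.321, 0.181, 1.607, -0, 1.354, -0.206], TCP at [0.253, -0.516, 0.231] pointing down, gripper open.
Joint ranges: [-2.99, 2.99], [-0.89, 2.07], [0.3, 2.58], [-1.14, 4.28], [0, 2.63], [-3.12, 3.12]. Speed limits (rad/s): [2.57, 2.57, 3.01, 3.14, 3.14, 3.14].

### API

Orientations are given as a unit quaternion [w, x, y, z].
In Python, from bench import ctrl gives the robot as it stands.
- The arm moves only by the shell command python3 -m pendant 'ROWS'. ROWS is JSON, one flat list of numbers, 7 for each row, row after row: the shift along the world's x, y, z in m, then the turn, a rotation vector about the world's x, y, z in degrees, then the finger opening in m, from 0 to 0.0854. In form: [tx, ty, tz, rx, ry, rz, hand, tx, ty, tz, rx, ry, rz, hand, ...]. A call has 1 to 12 rows; each row shifts and turns the commanded pose from where the row before left it; what a row does not reach is not made up. A row lasts 1/8 s, in which the tool goes at most 62.5 mm and 10.7 degrees, less where a joint would pass 70% of its speed; a pose out of reach is approached as far as the arm can. A call with a gripper value outside its range is refused whole. The fingers move at their own pace and stop on an object; the grip force is fixed at half the most. Time passes only in rows, so rows that do not move let the fingers close. It gives the time, the measured TCP pose, the force and the opening at its end, in the units of the state.
- ctrl.get_obs(): the state, without advancing time (a new reading comes with each control period).
- ctrl.camera(name): name is "side" or "top" or "wrist"; returns the picture (420x560x3 uint8, red, green, blue); there is no depth.
- ctrl.camera_info(name): a dict with "fx", "fy", "cx", "cy" (pixels), "k1" (the pictures are not rectified: a ray, as slopes to the right and down, at radius r is drawn at 1 + k1 r^2 times it, then the intrinsics apply), "origin" and "rotation" of the camera in the world; the wrist camera has in their place "tool_from_camera" (4x4, takes a point from camera to tool coordinates, whose origin is the TCP and whose axes are the tool frame's). Camera axes: x right, y down, z forward; pixel columns grow to the right and rows downward; lengths in m; the calibration is good to about 2 mm. A picture is of the moment at which its call begins: read the wrist's pose just before it. camera_info takes no time and is no camera call.
- ctrl.hand_in(): hands the job in, once; it reports no verdict.
Trained networks look in the newest picture that a camera, given by its name, has taken for a name from the list of things; names that differ only in an ending like _2 or _b are one class to them, and where a whole thing is asked for, a point or a joint stands for the part that bears it (a point fixed in the world has none). Each returns a list of dicts, best first, with "score" (0 to 1); they miss things now and then, are a little off and sometimes report something else, mostly with a low value. They report only what shows in the picture. A call takes as long as a camera call.
- ctrl.silhouettes(target, camera): "mask" (420x560 bool, what is visible of it) and "bbox" ([left, top, right, bottom] in pixels, round what is visible of it).
The state is a dict: "time_s": time; "q": joint angles; "dq": joint speeds; "joint_efforts": joint torques, N m; "eef_pos": TCP position; "eef_rot": TCP orientation; "wrist_force": force on the tool from outside, world axes, zero at the start; "torque": the same for the moment, N m; "opening": opening from 0.0 (shut) to 1.0 (fully open).
Only numpy, scipy, OpenCV 4.12 (cv2) and the standard library are available. Lean on these libraries where they do the work, as an engineer would, in place of code of your own. Each camera call takes 0.05 s, during which the arm holds its last target.

## Working session

There is one attempt and no reset: what is moved stays moved. The work goes in short steps, Python scripts to look and compute and a shell command to move; the robot and the scene stay as the last step left them, time stands still between calls to the robot, and variables do not carry over. Pictures are saved under pics/ and viewed, and the job is handed in when it is done.

```bash
mkdir -p pics; ls
cat > h.py <<'E'
from bench import ctrl
import numpy as np, cv2
def save(n,f):
    im=ctrl.camera(n); cv2.imwrite('pics/'+f,im[:,:,::-1]); return im
E
python3 - <<'E'
from h import *
o=ctrl.get_obs(); print(o)
print(ctrl.pinch_z)
for n in ['side','top','wrist']:
    save(n,f'{n}0.png'); print(n,ctrl.camera_info(n))
    for t in ['vase','stand_top','cup','bowl','timer','roller_mid','rack']:
        r=ctrl.silhouettes(t,n)
        print(t,[(round(d['score'],2),[int(v) for v in d['bbox']]) for d in r[:2]])
E
```

```text
pics
{'time_s': 0.0, 'q': array([-1.32129211e+00,  1.81542192e-01,  1.60801708e+00, -6.93812388e-06,
        1.35379753e+00, -2.06268129e-01]), 'dq': array([-0.00185923,  0.00018871, -0.00020948,  0.00135162,  0.00141862,
       -0.00068691]), 'joint_efforts': array([-6.52443359e-04, -4.44871151e+01, -3.51339805e+01, -3.72506320e-04,
        9.04677843e-03, -8.80066047e-07]), 'eef_pos': array([ 0.25297937, -0.5157386 ,  0.23037912]), 'eef_rot': array([ 0.15973333, -0.15976509,  0.68944846, -0.68820142]), 'wrist_force': array([0.10015712, 0.29154448, 0.33535193]), 'torque': array([-0.02504231, -0.04053383, -0.01134517]), 'opening': 1.0036137238130052}
0.0187
side {'fx': 381.30377661559396, 'fy': 381.30377661559396, 'cx': 282.2034031299427, 'cy': 199.61051727318124, 'k1': -0.04435087695982212, 'origin': array([0.03407015, 0.71940181, 0.65655838]), 'rotation': array([ 0.14762282, -0.27456718,  0.82617292, -0.46931725])}
vase [(0.84, [285, 155, 304, 181]), (0.34, [108, 141, 382, 376])]
stand_top [(0.8, [271, 177, 308, 207]), (0.66, [330, 139, 359, 157])]
cup [(0.73, [193, 202, 232, 253])
[... 650 characters left out ...]
15])]
roller_mid [(0.68, [360, 189, 394, 258]), (0.41, [82, 184, 122, 217])]
rack [(0.57, [71, 152, 453, 310])]
wrist {'fx': 324.0669417102061, 'fy': 324.0669417102061, 'cx': 279.7026456532796, 'cy': 207.1461690855284, 'k1': -0.05833266040117357, 'tool_from_camera': array([[-3.63117006e-05,  9.61505727e-01,  2.74784888e-01,
        -6.79013488e-02],
       [ 7.02221886e-04, -2.74784796e-01,  9.61505498e-01,
        -1.42064127e-01],
       [ 9.99999753e-01,  2.27873862e-04, -6.65212462e-04,
         9.83753285e-04],
       [ 0.00000000e+00,  0.00000000e+00,  0.00000000e+00,
         1.00000000e+00]])}
vase []
stand_top []
cup []
bowl []
timer []
roller_mid []
rack [(0.59, [152, 1, 178, 15])]
```

View pics/side0.png

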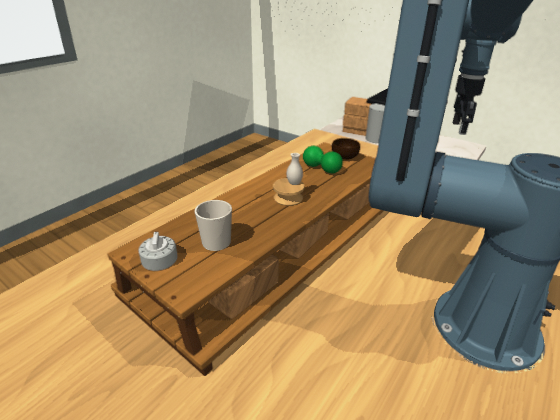

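View pics/top0.png

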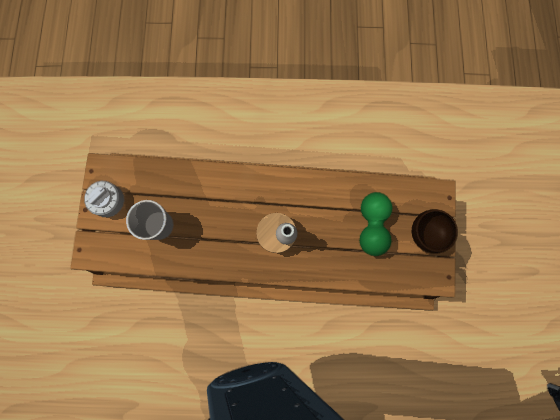

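```bash
cat >> h.py <<'E'
from scipy.spatial.transform import Rotation as R
from scipy.optimize import least_squares
def rot(q): return R.from_quat([q[1],q[2],q[3],q[0]]).as_matrix()
def campose(n,obs=None):
    c=ctrl.camera_info(n)
    if n=='wrist':
        o=obs or ctrl.get_obs(); T=np.eye(4); T[:3,:3]=rot(o['eef_rot']); T[:3,3]=o['eef_pos']
        T=T@c['tool_from_camera']; return c,T[:3,:3],T[:3,3]
    return c,rot(c['rotation']),np.array(c['origin'])
def proj(P,cam):
    c,Rm,t=cam; p=(np.asarray(P)-t)@Rm; s=p[:,:2]/p[:,2:3]; r2=(s**2).sum(1,keepdims=True)
    s=s*(1+c['k1']*r2); return s*[c['fx'],c['fy']]+[c['cx'],c['cy']]
def unproj(uv,z,cam):
    c,Rm,t=cam; uv=np.atleast_2d(np.asarray(uv,float)); d=(uv-[c['cx'],c['cy']])/[c['fx'],c['fy']]; s=d.copy()
    for _ in range(10): s=d/(1+c['k1']*(s**2).sum(1,keepdims=True))
    r=np.c_[s,np.ones(len(s))]@Rm.T
    return t+r*((z-t[2])/r[:,2])[:,None]
E
python3 - <<'E'
from h import *
o=ctrl.get_obs(); M=rot(o['eef_rot']); print(M.round(2))
cam=campose('top')
for n,uv,z in [('stand',(276.5,232),.19),('lip',(287.5,231),.268),('cup',(148,220),.235),('roller',(376,224),.2),('bowl',(435,231),.198)]:
    print(n,unproj(uv,z,cam).round(4))
im=cv2.imread('pics/top0.png')[190:280,230:330]; cv2.imwrite('pics/t0z.png',cv2.resize(im,None,fx=6,fy=6,interpolation=2))
E
```

```text
[[-0.9   0.    0.44]
 [-0.44 -0.   -0.9 ]
 [-0.   -1.    0.  ]]
stand [[0.5188 0.026  0.19  ]]
lip [[0.5124 0.0069 0.268 ]]
cup [[0.5326 0.2669 0.235 ]]
roller [[ 0.5363 -0.1699  0.2   ]]
bowl [[ 0.5242 -0.289   0.198 ]]
```

View pics/t0z.png

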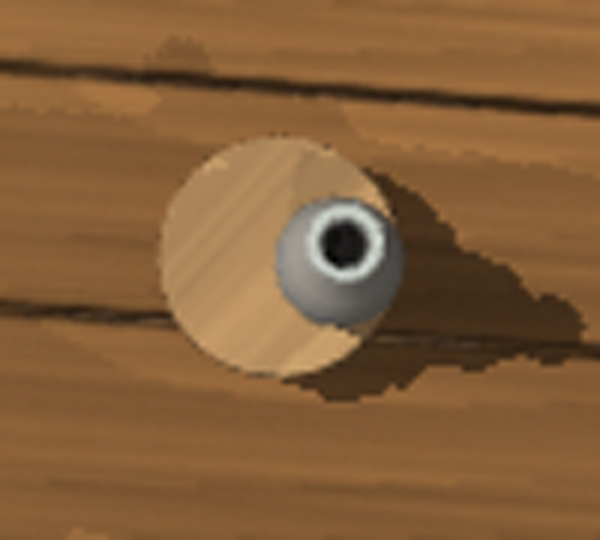

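```bash
python3 -m pendant '[0,0,0.05,0,0,0,0.024, 0,0,0.05,0,0,4,0.024, 0.02,0.045,0,0,0,4,0.024, 0.023,0.047,0,0,0,4,0.024, 0.023,0.047,0,0,0,4,0.024, 0.023,0.047,0,0,0,4,0.024, 0.023,0.047,0,0,0,4,0.024, 0.023,0.047,0,0,0,4,0.024, 0.023,0.047,0,0,0,4,0.024, 0.023,0.047,0,0,0,4,0.024, 0.023,0.047,0,0,0,4,0.024, 0.023,0.047,0,0,0,3.5,0.024]'; python3 -m pendant '[0,0,0,0,0,0,0.024,0,0,0,0,0,0,0.024]'
python3 - <<'E'
from h import *
o=ctrl.get_obs(); print(o['time_s'],o['eef_pos'],rot(o['eef_rot']).round(3),o['opening'])
im=save('wrist','w1.png')
for t in ['vase','stand_top']:
    print(t,[(round(d['score'],2),[int(v) for v in d['bbox']]) for d in ctrl.silhouettes(t,'wrist')[:2]])
E
```

```text
time_s: 2.7
eef_pos: [0.4807, -0.0467, 0.3316]
eef_rot: [-0.404, 0.404, -0.58, 0.58]
wrist_force: [0.4, 0.4, -0.1]
opening: 0.281
time_s: 2.95
eef_pos: [0.48, -0.0483, 0.3312]
eef_rot: [-0.404, 0.404, -0.58, 0.581]
wrist_force: [0.2, 0.3, -0.7]
opening: 0.279
2.95 [ 0.48000547 -0.04828382  0.3312327 ] [[-0.348 -0.     0.938]
 [-0.938 -0.    -0.348]
 [ 0.    -1.    -0.   ]] 0.27873809461815857
vase [(0.85, [268, 93, 321, 154])]
stand_top [(0.58, [241, 48, 341, 142])]
```

View pics/w1.png

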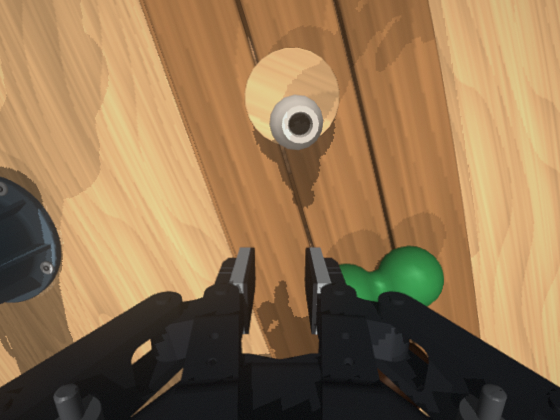

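```bash
cat >> h.py <<'E'
from scipy.ndimage import map_coordinates, gaussian_filter
prof=np.array([[0,13],[8,16.5],[16,19.8],[22,20.8],[26,21],[30,20.7],[36,19],[44,15.5],[52,11.8],[58,9.7],[63,9],[70,9.6],[78,11.5]])/1000
TH=np.linspace(0,2*np.pi,72,endpoint=False)
def circ(x,y,z,r): return np.c_[x+r*np.cos(TH),y+r*np.sin(TH),np.full(72,z)]
def disc_c(p,cam): return proj(circ(p[0],p[1],.19,.04),cam)
def lip_c(p,cam): return proj(circ(p[0],p[1],.268,.0115),cam)
def hull_c(p,cam):
    P=np.vstack([circ(p[0],p[1],.19+h,r) for h,r in prof if h<.05])
    h=cv2.convexHull(proj(P,cam).astype(np.float32))[:,0,:]
    d=np.r_[0,np.cumsum(np.linalg.norm(np.diff(np.vstack([h,h[:1]]),axis=0),axis=1))]
    s=np.linspace(0,d[-1],72,endpoint=False); hh=np.vstack([h,h[:1]])
    return np.c_[np.interp(s,d,hh[:,0]),np.interp(s,d,hh[:,1])]
def snap(chan,model,p,cam,sign,w=6,excl=None,iters=6):
    """sign +1: brighter inside"""
    g=gaussian_filter(chan.astype(float),0.7); p=np.array(p,float)
    for it in range(iters):
        c=model(p,cam); t=np.roll(c,-1,0)-np.roll(c,1,0); n=np.c_[t[:,1],-t[:,0]]; n/=np.linalg.norm(n,axis=1,keepdims=True)
        ctr=c.mean(0); n*=np.sign(((c-ctr)*n).sum(1))[:,None]
        k=np.arange(-w,w+.01,.25); S=c[:,None]+k[None,:,None]*n[:,None]
        v=map_coordinates(g,[S[...,1],S[...,0]],order=1,mode='nearest')
        gr=-np.gradient(v,axis=1)*sign; j=gr.argmax(1); d=k[j]; st=gr.max(1)
        ok=st>0.35*np.median(st)
        if excl is not None: ok&=~excl[np.clip(c[:,1].astype(int),0,419),np.clip(c[:,0].astype(int),0,559)]
        J=np.stack([((model(p+e,cam)-c)*n).sum(1)/1e-4 for e in np.eye(2)*1e-4],1)
        for _ in range(8):
            try: dp
            except NameError: dp=np.zeros(2)
            r=d-J@dp; wt=ok/np.maximum(abs(r),0.7); dp=np.linalg.lstsq(J*wt[:,None]**.5,d*wt**.5,rcond=None)[0]
        p=p+dp; w=max(3,w-1)
    r=d-J@dp; return p,int(ok.sum()),float(np.median(abs(r[ok])))
def measure(cn,ps,pv,tag,up=3,zoom=None):
    cam=campose(cn); im=save(cn,tag+'_raw.png').astype(float)
    sat=im.max(2)-im.min(2); bright=im.sum(2)/3
    h=hull_c(pv,cam); pts=np.vstack([h,lip_c(pv,cam)]).astype(np.float32)
    ex=np.zeros((420,560),np.uint8); cv2.fillConvexPoly(ex,cv2.convexHull(pts).astype(np.int32),1); ex=cv2.dilate(ex,np.ones((11,11)))>0
    S=snap(bright,disc_c,ps,cam,1,excl=ex); B=snap(sat,hull_c,pv,cam,-1); L=snap(bright,lip_c,B[0],cam,1,w=4)
    print('stand',S[0].round(4),S[1:],'\nbody',B[0].round(4),B[1:],'\nlip',L[0].round(4),L[1:])
    print('off body',((B[0]-S[0])*1000).round(1),'lip',((L[0]-S[0])*1000).round(1))
    a=im.astype(np.uint8)[:,:,::-1].copy(); a=cv2.resize(a,None,fx=4,fy=4)
    for m,p,col in [(disc_c,S[0],(255,0,0)),(hull_c,B[0],(0,0,255)),(lip_c,L[0],(0,255,0))]:
        cv2.polylines(a,[((m(p,cam)+.5)*4).astype(np.int32)],True,col,1)
    c=(disc_c(S[0],cam).mean(0)*4).astype(int); y0=max(0,c[1]-300);x0=max(0,c[0]-400)
    cv2.imwrite(f'pics/{tag}.png',a[y0:y0+600,x0:x0+800])
    return S,B,L
E
python3 - <<'E'
from h import *
measure('wrist',(.518,.026),(.511,.007),'m1')
measure('top',(.518,.026),(.511,.007),'m1t')
E
```

```text
stand [0.517  0.0245] (55, 0.7201189994642428) 
body [0.5126 0.006 ] (72, 0.5020703339419638) 
lip [0.5127 0.006 ] (59, 0.25155240126528794)
off body [ -4.4 -18.6] lip [ -4.3 -18.5]
stand [0.5184 0.0262] (49, 0.2488557711907255) 
body [0.5143 0.0072] (40, 0.16627250592766696) 
lip [0.5156 0.008 ] (60, 0.5527065936083346)
off body [ -4.1 -18.9] lip [ -2.8 -18.2]
```

View pics/m1.png

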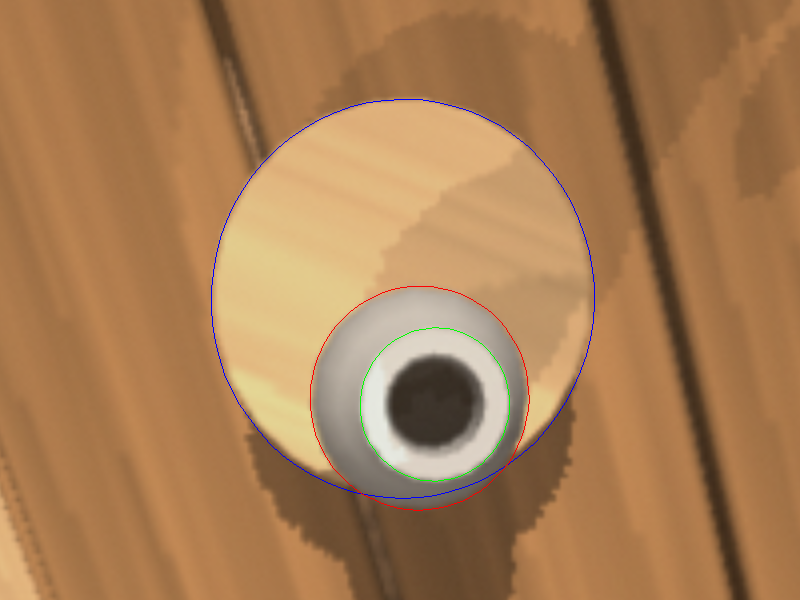

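View pics/m1t.png

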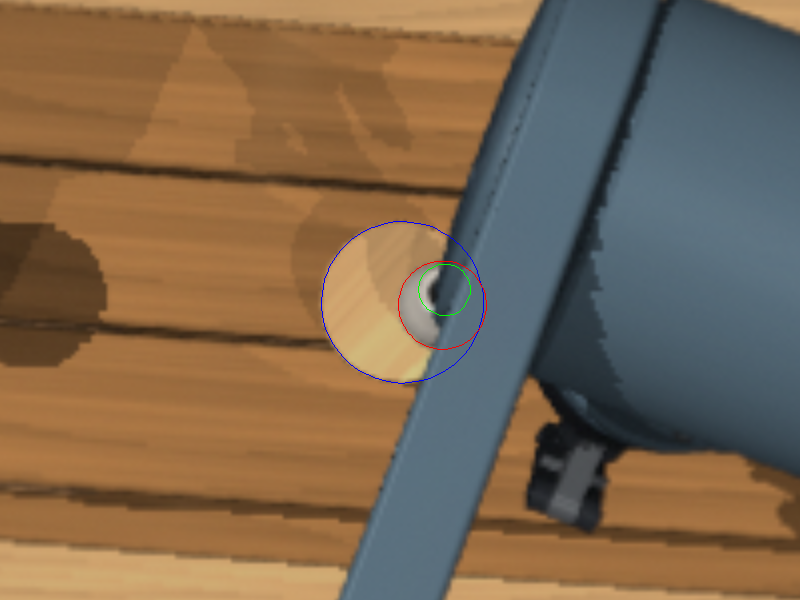

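```bash
python3 -m pendant '[0.011,0.005,0,0,0,3.6,0.024, 0.011,0.005,0,0,0,3.5,0.024, 0,0,-0.03,0,0,0,0.024, 0,0,-0.03,0,0,0,0.024, 0,0,-0.025,0,0,0,0.024, 0,0,-0.02,0,0,0,0.024, 0,0,-0.02,0,0,0,0.024, 0,0,0,0,0,0,0.024, 0,0,0,0,0,0,0.024]'
python3 - <<'E'
from h import *
o=ctrl.get_obs(); print(o['time_s'],o['eef_pos'],rot(o['eef_rot']).round(3),o['opening'])
measure('wrist',(.517,.0245),(.5126,.006),'m2')
save('side','s2.png')
E
```

```text
time_s: 4.32
eef_pos: [0.5025, -0.0389, 0.2071]
eef_rot: [-0.439, 0.438, -0.554, 0.555]
wrist_force: [-0.2, 0.2, 0.3]
opening: 0.28
4.325 [ 0.50250931 -0.03886737  0.20713531] [[-0.231  0.001  0.973]
 [-0.973 -0.    -0.231]
 [ 0.    -1.     0.001]] 0.27998400419226016
stand [0.5171 0.0242] (53, 1.0135053708255757) 
body [0.5128 0.0055] (51, 0.7198951459142169) 
lip [0.5129 0.0059] (72, 0.7664233204530848)
off body [ -4.3 -18.7] lip [ -4.3 -18.3]
```

View pics/m2_raw.png

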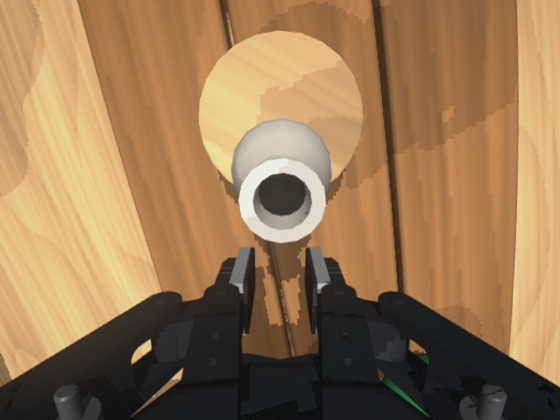

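View pics/m2.png

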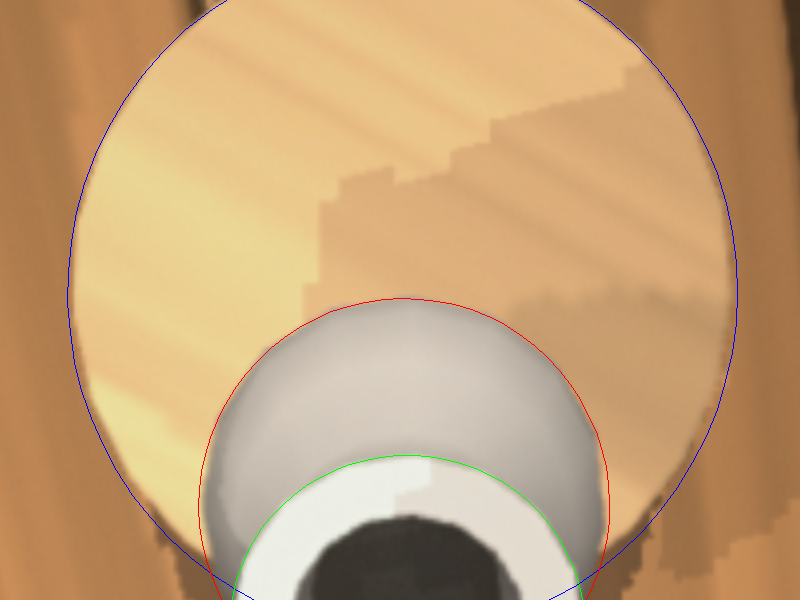

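View pics/s2.png

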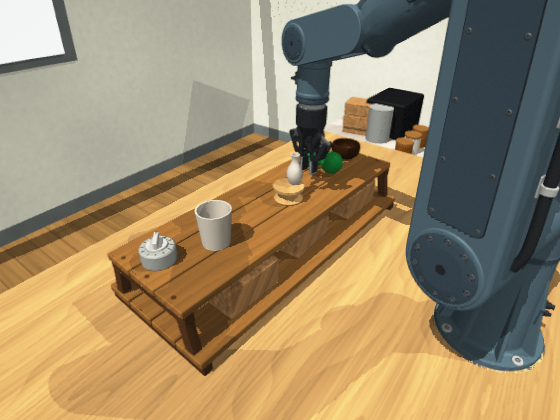

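```bash
python3 -m pendant '[0.0007,0.0029,0,0,0,0,0.024, 0.0007,0.0029,0,0,0,0,0.024, 0.0005,0.0019,0,0,0,0,0.024, 0.0005,0.0019,0,0,0,0,0.024, 0.0005,0.0019,0,0,0,0,0.024, 0.0003,0.0015,0,0,0,0,0.024, 0.0003,0.0015,0,0,0,0,0.024, 0.0003,0.0015,0,0,0,0,0.024, 0.0003,0.0015,0,0,0,0,0.024, 0,0,0,0,0,0,0.024]'
python3 - <<'E'
from h import *
o=ctrl.get_obs(); print(o['time_s'],o['eef_pos'])
measure('wrist',(.5171,.0242),(.5128,.0057),'m3')
E
```

```text
time_s: 5.68
eef_pos: [0.5062, -0.0207, 0.2063]
eef_rot: [0.439, -0.439, 0.554, -0.554]
wrist_force: [-0.6, 0.3, -0.5]
opening: 0.28
5.675 [ 0.50622962 -0.02071092  0.20630028]
stand [0.5171 0.0243] (54, 1.1268475207173767) 
body [0.5128 0.0057] (52, 0.48915820387579545) 
lip [0.513 0.006] (72, 0.7814543511501655)
off body [ -4.2 -18.7] lip [ -4.1 -18.3]
```

View pics/m3_raw.png

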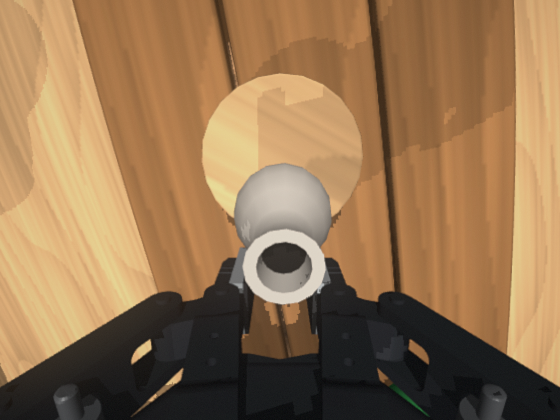

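```bash
python3 -m pendant '[0.0003,0.0015,0,0,0,0,0.024, 0.0003,0.0015,0,0,0,0,0.024, 0.0004,0.0014,0,0,0,0,0.024, 0.0003,0.0015,0,0,0,0,0.024, 0.0004,0.0014,0,0,0,0,0.024, 0.0003,0.0015,0,0,0,0,0.024, 0,0,0,0,0,0,0.024]'
python3 - <<'E'
from h import *
o=ctrl.get_obs(); print(o['time_s'],o['eef_pos'])
measure('wrist',(.5171,.0242),(.5128,.0067),'m4')
E
```

```text
time_s: 6.6
eef_pos: [0.5082, -0.0119, 0.2063]
eef_rot: [0.439, -0.439, 0.554, -0.554]
wrist_force: [0.4, -0.3, 0.5]
opening: 0.283
6.6 [ 0.50821115 -0.01185361  0.20626756]
stand [0.5173 0.0244] (51, 0.7383737111873544) 
body [0.5134 0.0134] (52, 0.511547512286892) 
lip [0.5135 0.0137] (72, 0.7834662264730403)
off body [ -3.9 -11. ] lip [ -3.9 -10.7]
```

View pics/m4.png

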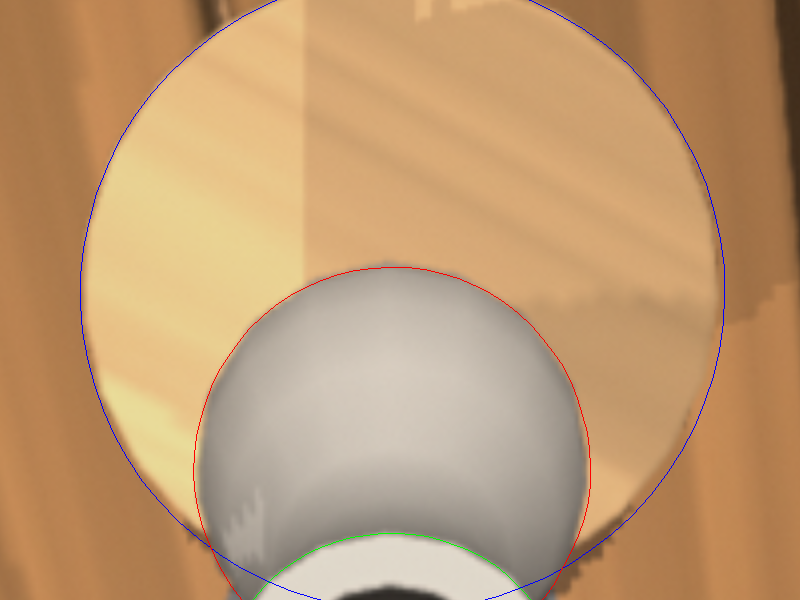

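```bash
python3 -m pendant '[0.0005,0.0014,0,0,0,0,0.024, 0.0005,0.0014,0,0,0,0,0.024, 0.0005,0.0013,0,0,0,0,0.024, 0.0005,0.0014,0,0,0,0,0.024, 0.0005,0.0013,0,0,0,0,0.024, 0.0005,0.0013,0,0,0,0,0.024, 0.0004,0.0012,0,0,0,0,0.024, 0,0,0,0,0,0,0.024, 0,0,0,0,0,0,0.024]'
python3 - <<'E'
from h import *
o=ctrl.get_obs(); print(o['time_s'],o['eef_pos'])
measure('wrist',(.5172,.0243),(.5167,.0228),'m5')
E
```

```text
time_s: 7.78
eef_pos: [0.5116, -0.0026, 0.2063]
eef_rot: [0.439, -0.439, 0.555, -0.554]
wrist_force: [-0.5, -0.0, 0.4]
opening: 0.283
7.775 [ 0.51162196 -0.00261648  0.20627207]
stand [0.5173 0.0245] (51, 0.9782947319408141) 
body [0.5168 0.0227] (52, 0.5220308268372812) 
lip [0.5169 0.023 ] (72, 0.7560623124315857)
off body [-0.5 -1.8] lip [-0.5 -1.5]
```

View pics/m5.png

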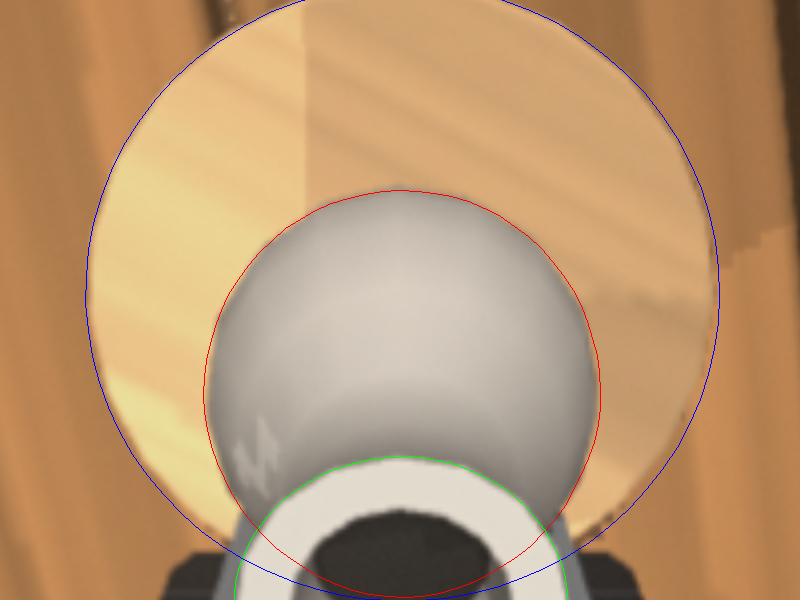

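```bash
python3 -m pendant '[0.0002,0.0008,0,0,0,0,0.024, 0.0002,0.0007,0,0,0,0,0.024, 0,0,0,0,0,0,0.024, -0.0002,-0.001,0,0,0,0,0.024, -0.0005,-0.0019,0,0,0,0,0.024, -0.0012,-0.0048,0,0,0,0,0.024, -0.002,-0.01,0,0,0,0,0.024, -0.0035,-0.015,0,0,0,0,0.024, -0.0035,-0.015,0,0,0,0,0.024, 0,0,0.03,0,0,0,0.024, 0,0,0.03,0,0,0,0.024, 0,0,0.03,0,0,0,0.024]'
python3 -m pendant '[0,0,0.03,0,0,0,0.024, 0,0,0,0,0,0,0.024, 0,0,0,0,0,0,0.024]'
python3 - <<'E'
from h import *
o=ctrl.get_obs(); print(o['time_s'],o['eef_pos'])
measure('wrist',(.5172,.0243),(.5172,.0243),'m6')
measure('top',(.5184,.0262),(.5184,.0262),'m6t')
save('side','s6.png')
E
```

```text
time_s: 9.32
eef_pos: [0.5008, -0.05, 0.2972]
eef_rot: [0.438, -0.439, 0.555, -0.555]
wrist_force: [0.2, -0.1, 0.1]
opening: 0.281
time_s: 9.7
eef_pos: [0.5006, -0.0494, 0.3253]
eef_rot: [0.438, -0.439, 0.555, -0.554]
wrist_force: [-0.0, -0.7, -0.2]
opening: 0.285
9.7 [ 0.50063417 -0.04936333  0.3253026 ]
stand [0.5171 0.025 ] (72, 0.7878154434742108) 
body [0.5172 0.024 ] (72, 0.5474887388878081) 
lip [0.5171 0.0241] (72, 0.26523477649662214)
off body [ 0. -1.] lip [ 0.  -0.8]
stand [0.5182 0.026 ] (42, 0.24864635218041026) 
body [0.5183 0.0256] (43, 0.20779322073870754) 
lip [0.5185 0.0262] (57, 0.23566849732502362)
off body [ 0.1 -0.3] lip [0.3 0.2]
```

View pics/m6.png

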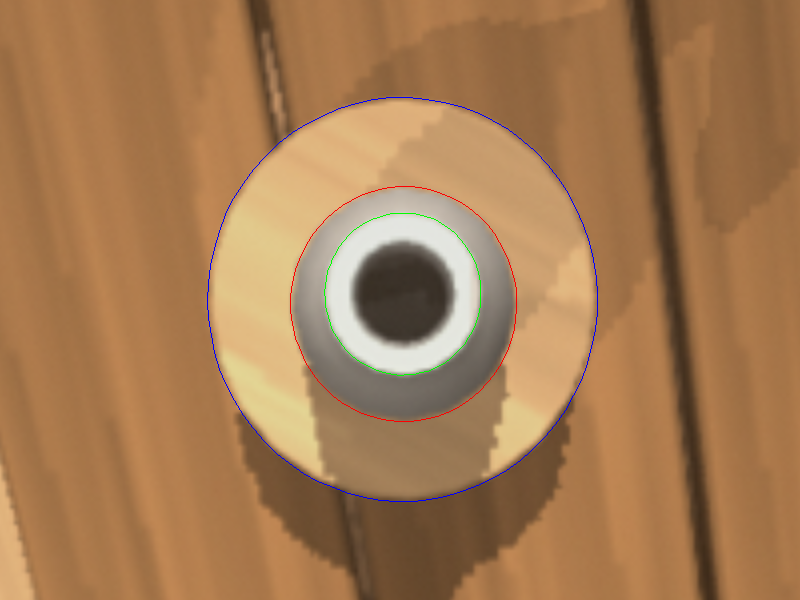

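View pics/m6t.png

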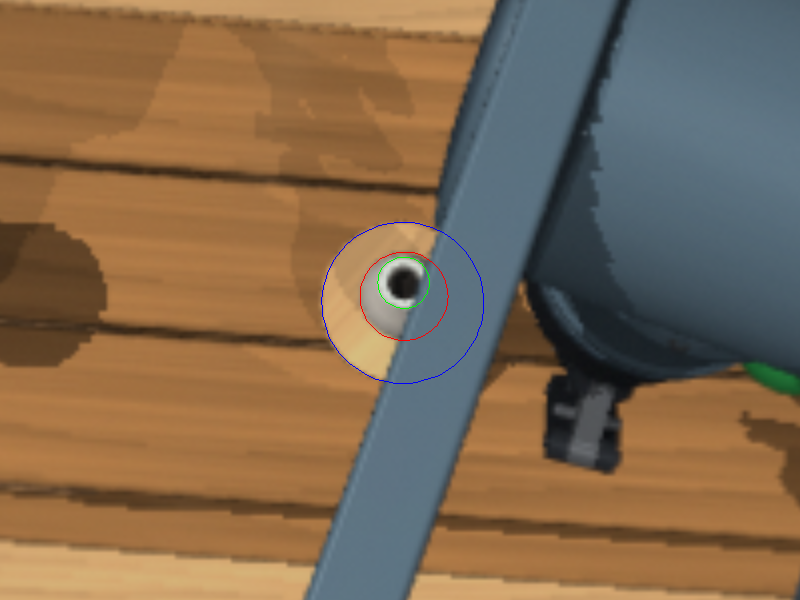

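View pics/s6.png

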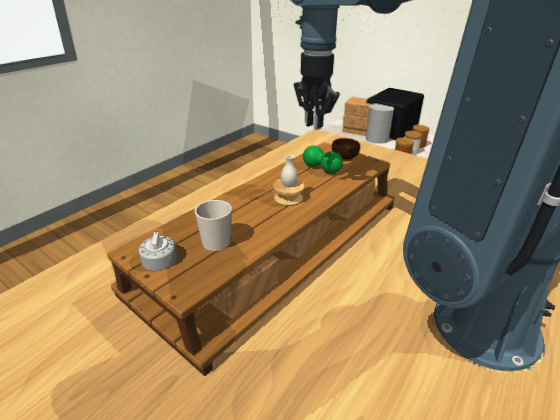

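Both cameras put the vase within about 1 mm of the stand's centre. It is upright, the stand has not moved, and the gripper is clear, so I'm handing in.

```bash
python3 -m pendant '[0,0,0.02,0,0,0,0.024, 0,0,0,0,0,0,0.024, 0,0,0,0,0,0,0.024, 0,0,0,0,0,0,0.024]'; python3 -c "
from bench import ctrl; print(ctrl.hand_in())"
```

```text
time_s: 10.35
eef_pos: [0.5007, -0.0488, 0.3452]
eef_rot: [0.438, -0.439, 0.555, -0.554]
wrist_force: [-0.3, -0.5, 0.2]
opening: 0.281
the job is handed in; nothing more can be done
None
```

The vase now stands in the middle of its stand, and I handed the job in at about 10.4 s; no verdict was reported.

**What I did:** I set the fingertips about 24 mm apart and pushed low on the vase's side at about 12 mm/s, in three short pushes with a camera check after the first two. I then backed off, lifted clear and made the final checks. The vase had started about 19 mm off centre.

**Last checks:**

| Check | Result |
|---|---|
| Vase offset from stand centre, wrist camera | about 1.0 mm |
| Vase offset from stand centre, top camera (arm partly in the way) | about 0.3 mm |
| Vase upright | lip and body fits agree within about 0.6 mm |
| Stand position, same camera before and after | within about 0.5 mm |
| Wrist force | noise level only, under 1 N |
| Cup, bowl, timer and roller | look unmoved in the side picture, not re-measured |

The two cameras disagree by 1 to 2 mm on absolute position, which is within the stated calibration. No check failed.

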